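Clear the offcuts off the cue console and raise the lens flap

ROBOT

A 7-joint arm with a two-finger parallel gripper is mounted at the origin on the work surface. World frame = base frame: x ahead of the robot, y to its left, z up, the work surface at z = 0. Lengths are in m, angles in rad, forces in N, time in s.
With the tool pointing down it reaches from about 0.4 to 0.875 m from the base axis. Payload 19.3 kg.
Tool frame: the origin (TCP) lies at the very end of the fingers, on their centre line; the grasp point (between the pads) lies 19 mm behind it; z points along the fingers, y is the line along which they close (so a half turn about z gives the same grasp; the last joint's range is limited). The gripper opens to 85 mm and grips with 20 to 120 N. Pads are 22 mm wide; open, the fingers measure 114 mm over their backs; the gripper's body (76 mm by 85 mm) begins 54 mm behind the grasp point. The pads swing forward as they close: fully open they stand 13 mm farther back than shut.
Start: joints at [1.148, 0.521, -0.036, 1.599, 0.021, 1.021, -0.113], TCP at [0.216, -0.587, 0.231] pointing down, gripper open.
Joint ranges: [-2.91, 2.91], [-0.3, 2.13], [-1.5, 1.42], [0.17, 2.43], [-1.26, 4.41], [0.16, 1.93], [-2.52, 2.52]. Speed limits (rad/s): [1.89, 1.89, 2.39, 2.39, 3.01, 3.01, 3.01].

INTERFACE

Orientations are given as [roll, pitch, yaw] about the fixed x, y, z axes, in that order (R = Rz(yaw) Ry(pitch) Rx(roll)).
In Python, from workcell import observe, grab_frame, job_done gives the robot as it stands.
- The arm moves only by the tool move_arm, never from a script. Its argument "plan" is a list that holds one entry, the list of rows, each a list of 7 numbers: the shift along the tool's x, y, z each as a share of 0.02 m, from -1 to 1, then the turn, a rotation vector about the tool's x, y, z each as a share of 6 degrees, from -1 to 1, then the opening, from -1 (shut) to 1 (fully open). A call has exactly 10 rows; each row shifts and turns the commanded pose from where the row before left it, along the tool's axes as they then stand; what a row does not reach is not made up. A row lasts 1/10 s, in which the tool goes at most 50 mm and 8.59 degrees, less where a joint would pass 70% of its speed; a pose out of reach is approached as far as the arm can. A call with a number of a shift or a turn outside -1 to 1 is refused whole. A call with a gripper value outside its range is refused whole. The fingers move at their own pace and stop on an object; "grip_force" is the grip in N (left out, the last holds). Time passes only in rows, so rows that do not move let the fingers close, or fill a call up. It gives the time, the measured TCP pose, the force, the opening and the grip force at its end, in the units of the state.
- observe(): the state, without advancing time (a new reading comes with each control period).
- grab_frame(name): name is "scene" or "top"; returns a dict with "color" (420x560x3 uint8, red, green, blue), "intrinsics" (3x3 intrinsics, pixels), "position" and "orientation" of the camera in the world. Camera axes: x right, y down, z forward; pixel columns grow to the right and rows downward; lengths in m; the calibration is good to about 2 mm. A picture is of the moment at which its call begins. There is no depth.
- job_done(): hands the job in; it is judged then, once.
The state is a dict: "clock": time; "qpos": joint angles; "qd": joint speeds; "joint_efforts": joint torques, N m; "position": TCP position; "tool_rot": TCP orientation; "force": force on the tool from outside, world axes, zero at the start; "moment": the same for the moment, N m; "grip_width": finger opening in m; "finger_force": force on a finger pad.
Only numpy, scipy, OpenCV 4.12 (cv2) and the standard library are available. Lean on these libraries where they do the work, as an engineer would, in place of code of your own. Each camera call takes 0.05 s, during which the arm holds its last target. There are 200 camera calls.

TASK

The cue console is littered with three offcuts (a pine batten end, a notched plywood piece and a bit of plastic U-channel) left from fitting work. Slide them along the console top and over its edge into the open waste bin standing beside it, without picking them up, and only when all three are in the bin lift the aluminium flap by its bar handle until it stands upright by itself, so that the lamp lenses can be reached. Leave the torch, the headset clip and the lenses where they are, and do not press the button.

Things in the scene. Friction and masses are not known exactly. Their poses are not given: they have to be found in the camera images.
- console: Matte steel console, a fixed block 340 (x) x 440 (y) x 140 mm tall with a flat level top. Origin: centre of its underside, on the table; x points to its far side, y to its left, z up. A recess opening (x -100 to +80, y -110 to +110 mm) in its top is covered by the flap, whose top is flush with the console top.
- flap (a joint): Hinge of the aluminium flap (180 x 217 x 4 mm, 0.4 kg), in rad: 0 = shut and flush, 1.57 = upright, stop at 1.75. It is hinged along its far (+x) edge, opens upward, and its stiff hinge stays where it is left.
- flap_handle (a point): Middle of the flap's bar handle, on the bar's axis: a round bar 12 mm thick and 100 mm long along console y, on a post at each end; with the flap shut its axis is 40 mm above the flap's mid-plane (178 mm above the table), 25 mm from the flap's near edge, 155 mm nearer the robot than the hinge. Moves with the flap.
- flap_hinge (a point): Middle of the hinge axis, which runs along console y at x +80 mm, z 138 mm in the console frame. Fixed to the console.
- bin: Open grey plastic waste bin, fixed, 240 (x) x 190 (y) x 122 mm tall, walls and floor 4 mm, mouth up, its rim 18 mm below the console top. Stands close against the left or the right side of the console, with the closed case on the other side. Origin: centre of its underside; axes parallel to the console's.
- case: Closed black equipment case, fixed, 240 x 190 x 100 mm (strap handle on top to 108 mm), against the console's other side. Origin: centre of its underside. Not used.
- batten: Offcut: plain pine block 66 (x) x 42 (y) x 36 (z) mm, about 70 g, lying on the console top or flap. Origin: its centre.
- gusset: Offcut: plywood, L-shaped seen from above, 70 (x) x 46 (y) x 36 (z) mm with a 28 x 20 mm notch out of its +x +y corner, about 70 g, lying on the console top or flap. Origin: centre of its bounding box.
- channel: Offcut: black plastic U-channel, open side up, 64 (x, along the channel) x 42 (y) x 40 (z) mm, wall 4 mm, about 60 g, lying on the console top or flap. Origin: centre of its bounding box.
- torch: Silver metal torch, knurled barrel, 158 mm long, 38 mm thick, lying along console y on the console's far strip behind the flap. Origin: underside, middle. Leave alone.
- clip: White plastic headset clip, a C-shaped hook 40 x 70 x 52 mm tall, standing loose on the console's near strip, right corner. Origin: centre of its underside. Leave alone.
- button (a joint): Black rubber push button, 36 mm across, on the console's near strip, left corner (console x -137, y +160 mm); joint value in m, 0 = up, 0.006 = fully pressed. Do not press.
- lens0: Blue acrylic lamp lens, a dome 68 mm across and 29 mm tall, loose on the recess floor (70 mm below the console top), hidden until the flap is raised. Origin: centre of its underside.
- lens1: The second blue lamp lens, same as lens0, on the recess floor beside it.
Not all that is in view belongs to the job. Leave any blue look-alike of the batten alone.

How it is judged:
By the outcome, as a careful person would: the job done as asked, in the order asked, and still so for the second after the job is handed in, with the robot touching nothing.
It also fails if it takes over 67 s, if anything falls off the work surface, if the arm or the gripper's body presses on something with over 40 N, if the wrist force passes 120 N, or if a joint passes its speed limit or range.

## Working session

There is one attempt and no reset: what is moved stays moved. The work goes in short steps, Python scripts to look and compute and a tool call to move; the robot and the scene stay as the last step left them, time stands still between calls to the robot, and variables do not carry over. Pictures are saved under pics/ and viewed, at most 13 in all, crops included, and the job is handed in when it is done.

Besides the shell and the picture viewer there is one more tool, called after "Call:" as name([rows], argument=value, ...), one row to a line, values as JSON. move_arm: Moves the arm, as the interface text tells. Shift numbers are shares of 0.02 m and turn numbers shares of 6 degrees, none past 1 either way. Its arguments: {"type":"object","properties":{"plan":{"type":"array"},"grip_force":{"type":"number"}},"required":["plan"]}

```bash
mkdir -p pics; cat > h.py <<'E'
import numpy as np,cv2
from workcell import observe,grab_frame,job_done
from scipy.spatial.transform import Rotation as R
def rot(o):
    o=np.array(o,float)
    if o.shape==(3,3): return o
    if o.size==3: return R.from_euler('xyz',o).as_matrix()
    return R.from_quat(o).as_matrix()
def ray(f,u,v,z):
    d=rot(f['orientation'])@np.linalg.inv(f['intrinsics'])@np.array([u,v,1.])
    p=np.array(f['position']); return p+d*(z-p[2])/d[2]
def proj(f,P):
    c=rot(f['orientation']).T@(np.array(P)-f['position']); c=f['intrinsics']@c; return c[:2]/c[2]
def save(f,n,crop=None,s=1):
    c=f['color'][:,:,::-1]
    if crop: c=c[crop[1]:crop[3],crop[0]:crop[2]]
    cv2.imwrite('pics/'+n,cv2.resize(c,None,fx=s,fy=s,interpolation=cv2.INTER_CUBIC))
E
python3 - <<'E'
from h import *
import pickle
for n in('scene','top'):
    f=grab_frame(n);save(f,n+'0.png',s=1.4);pickle.dump(f,open(n+'.pkl','wb'))
    print(n,f['position'],f['orientation'],f['intrinsics'])
print(observe())
E
```

```text
scene [ 1.30346869 -0.63813761  1.02212968] [-2.32264812 -0.01523863  0.83969563] [[544.60782494   0.         282.73988105]
 [  0.         544.60782494 210.15912133]
 [  0.           0.           1.        ]]
top [0.38607712 0.03601218 1.1365874 ] [-2.93284744e+00  4.90994852e-04 -1.64338189e+00] [[450.63964726   0.         269.86719276]
 [  0.         450.63964726 204.10525226]
 [  0.           0.           1.        ]]
{'clock': 0.1, 'qpos': array([ 1.14778977,  0.52196063, -0.03631142,  1.59992073,  0.02120883,
        1.02106341, -0.11279104]), 'qd': array([-0.00034592, -0.00138014,  0.00079718, -0.00047772,  0.00103732,
       -0.00072193,  0.00024479]), 'joint_efforts': array([ 6.71221584e-03, -9.28474617e+01,  1.98402084e+00, -3.70528293e+01,
        1.80543854e-02,  5.31997081e-03,  9.58259648e-05]), 'position': array([ 0.2158222 , -0.58626024,  0.23079042]), 'tool_rot': array([-3.14062905e+00,  8.07022141e-05,  3.52794756e-01]), 'force': array([-0.26100578, -0.21719636,  0.22859114]), 'moment': array([-0.00328952,  0.0631947 ,  0.0325496 ]), 'finger_force': 0.0, 'grip_width': 0.08538221163727672}
```

View pics/top0.png

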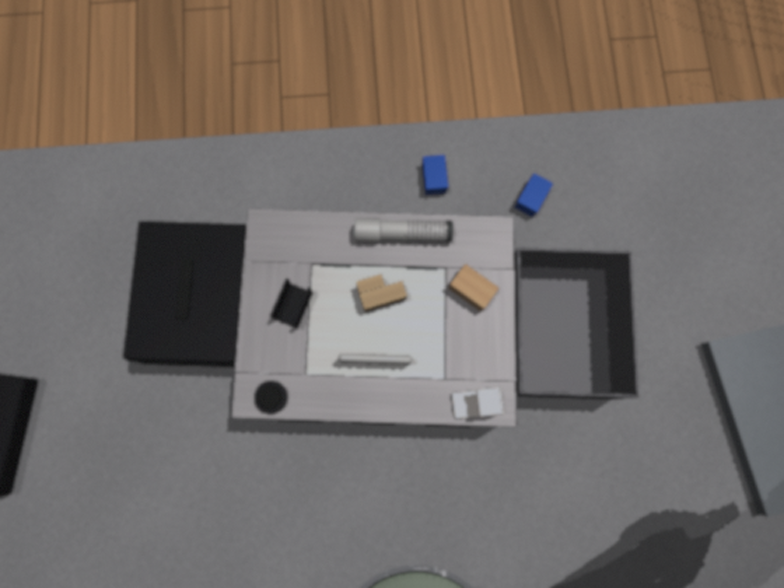

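View pics/scene0.png

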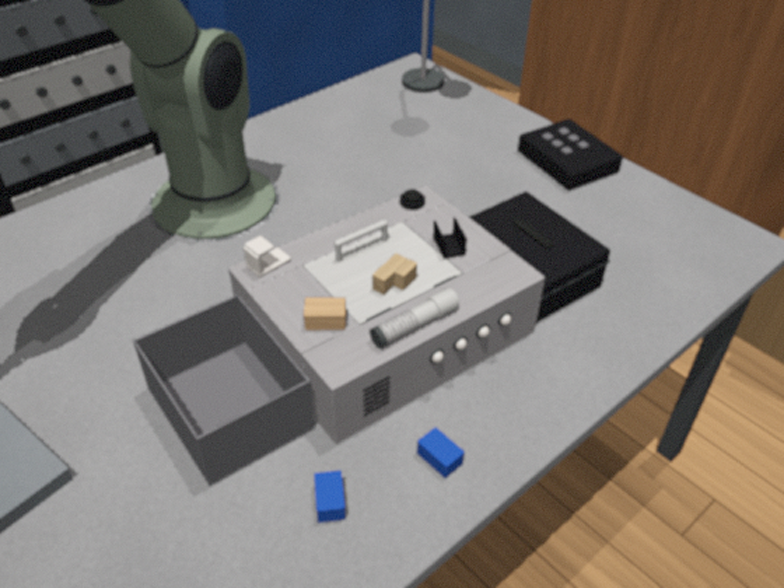

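The top view shows the bin on the right (-y) side, with its mouth at about px 518-635, 252-397. In the 784-px image the batten is at (473,287), the gusset at (382,293), the channel at (292,304), the handle bar at (375,358), the clip at (477,403), the torch at (403,231) and the button at (271,397). The lane toward the bin runs between the torch and the handle and looks clear.

```bash
python3 - <<'E'
from h import *
import pickle
f=pickle.load(open('top.pkl','rb'))
s=1.4
def P(u,v,z): return ray(f,u/s,v/s,z)
c=np.array([P(*p,.14) for p in [(250,211),(513,214),(515,425),(234,418)]])
print('console corners\n',c.round(3),'ctr',c.mean(0).round(3), 'edges',[np.linalg.norm(c[i]-c[i-1]).round(3) for i in range(4)])
fl=np.array([P(*p,.14) for p in [(310,265),(443,267),(445,380),(307,376)]])
print('flap\n',fl.round(3),fl.mean(0).round(3))
v=fl[1]-fl[0]+c[1]-c[0]; print('yaw deg',np.degrees(np.arctan2(v[0],-v[1])))
print('handle',P(337,358,.178).round(3),P(411,359,.178).round(3))
print('bin mouth',[P(*p,.122).round(3) for p in [(518,252),(630,252),(636,396),(518,398)]])
im=f['color']; hsv=cv2.cvtColor(im,cv2.COLOR_RGB2HSV)
def blobs(m,z,name):
    m=m.astype(np.uint8); roi=np.zeros_like(m); roi[185//1:275,182:362]=1
    m=m*roi
    cs,_=cv2.findContours(m,cv2.RETR_EXTERNAL,cv2.CHAIN_APPROX_NONE)
    for k in cs:
        if cv2.contourArea(k)<60: continue
        w=np.array([ray(f,u,v,z)[:2] for u,v in k[:,0]],np.float32)
        r=cv2.minAreaRect(w); print(name,'px',(k[:,0].mean(0)*s).round(),np.round(r[0],3),np.round(r[1],3),'ang',round(r[2],1),'x',w[:,0].min().round(3),w[:,0].max().round(3),'y',w[:,1].min().round(3),w[:,1].max().round(3))
blobs((hsv[...,1]>75)&(hsv[...,2]>70)&(hsv[...,0]<25),.176,'wood')
blobs((hsv[...,2]<70),.16,'dark')
print('torch',[P(*p,.16).round(3) for p in [(353,243),(452,243)]],'clip top',P(455,392,.15).round(3),P(500,389,.19).round(3))
E
```

```text
console corners
 [[ 0.738  0.223  0.14 ]
 [ 0.701 -0.211  0.14 ]
 [ 0.362 -0.174  0.14 ]
 [ 0.404  0.258  0.14 ]] ctr [0.552 0.024 0.14 ] edges [np.float64(0.336), np.float64(0.435), np.float64(0.341), np.float64(0.434)]
flap
 [[ 0.639  0.129  0.14 ]
 [ 0.62  -0.087  0.14 ]
 [ 0.439 -0.073  0.14 ]
 [ 0.461  0.142  0.14 ]] [0.54  0.028 0.14 ]
yaw deg -4.919240562272766
handle [0.481 0.092 0.178] [ 0.472 -0.02   0.178]
bin mouth [array([ 0.641, -0.216,  0.122]), array([ 0.627, -0.401,  0.122]), array([ 0.393, -0.374,  0.122]), array([ 0.403, -0.187,  0.122])]
wood px [379. 292.] [0.582 0.018] [0.045 0.065] ang 13.4 x 0.555 0.603 y -0.017 0.052
wood px [473. 287.] [ 0.577 -0.125] [0.063 0.043] ang 48.6 x 0.543 0.611 y -0.161 -0.091
dark px [291. 304.] [0.574 0.159] [0.047 0.065] ang 64.1 x 0.537 0.612 y 0.128 0.191
torch [array([0.665, 0.056, 0.16 ]), array([ 0.654, -0.102,  0.16 ])] clip top [ 0.419 -0.085  0.15 ] [ 0.417 -0.147  0.19 ]
```

Call:
move_arm([
  [[1,0,-0.2,0,0,-1,-0.3],[1,0,-0.2,0,0,-1,-0.3],[1,0,-0.2,0,0,-1,-0.3],[1,0,-0.2,0,0,-1,-0.3],[1,0,-0.2,0,0,-1,-0.3],[1,0,0,0,0,-1,-0.3],[1,0,0,0,0,-1,-0.3],[1,0,0,0,0,-1,-0.3],[1,0,0,0,0,-1,-0.3],[1,0,0,0,0,-1,-0.3]],
], grip_force=20)

```text
clock: 1.1
position: [0.346, -0.4454, 0.251]
tool_rot: [-3.141, -0.0, 1.405]
force: [-0.3, -0.6, 0.1]
grip_width: 0.0301
finger_force: 0.0
```

```bash
cat >> h.py <<'E'
C=np.array([.552,.024,0]); RC=R.from_euler('z',-4.9,degrees=True).as_matrix()
def con(p): return RC.T@(np.array(p)-C)
E
cat > d.py <<'E'
from h import *
import sys
# target TCP in console frame (x,y,z mm) -> tool-axis shift in units of 20 mm, turn in units of 6 deg
o=observe(); T=rot(o['tool_rot']); Td=RC@np.array([[0,1,0],[1,0,0],[0,0,-1.]])
print('t',o['clock'],'TCP con mm',(con(o['position'])*1e3).round(1),'rpy',np.degrees(o['tool_rot']).round(1),'F',np.round(o['force'],1),'w',round(o['grip_width'],4))
print('turn units',np.degrees(R.from_matrix(T.T@Td).as_rotvec()).round(2)/6)
if len(sys.argv)>3:
    t=RC@(np.array(sys.argv[1:4],float)/1e3)+C
    print('shift units (final axes)',(Td.T@(t-o['position'])/.02).round(2))
E
python3 d.py 0 0 0
python3 -c "
from h import *
for n,p in dict(batten=(.577,-.125,0),gusset=(.582,.018,0),channel=(.574,.159,0),handle=(.477,.036,0),bin=(.516,-.295,0)).items(): print(n,(con(p)*1e3).round())"
```

```text
t 1.1 TCP con mm [-165.1 -485.2  251. ] rpy [-180.    -0.    80.5] F [-0.3 -0.6  0.1] w 0.0301
turn units [-0.00333333 -0.00333333 -0.77      ]
shift units (final axes) [24.26  8.26 12.55]
batten [  38. -146.    0.]
gusset [30. -3.  0.]
channel [ 10. 136.   0.]
handle [-76.   6.   0.]
bin [  -9. -321.    0.]
```

Call:
move_arm([
  [[1,0.5,0,0,0,-0.77,-0.3],[1,0.5,0,0,0,0,-0.3],[1,0.5,0,0,0,0,-0.3],[1,0.5,0,0,0,0,-0.3],[1,0.5,0,0,0,0,-0.3],[1,0.5,0,0,0,0,-0.3],[1,0.5,0,0,0,0,-0.3],[1,0.5,0,0,0,0,-0.3],[1,0.5,0,0,0,0,-0.3],[1,0.5,0,0,0,0,-0.3]],
])

```text
clock: 2.1
position: [0.465, -0.2563, 0.2511]
tool_rot: [-3.141, -0.0, 1.481]
force: [-0.7, -1.1, 0.8]
grip_width: 0.0299
finger_force: 0.0
```

Call:
move_arm([
  [[1,0.5,0,0,0,0,-0.3],[1,0.5,0,0,0,0,-0.3],[1,0.5,0,0,0,0,-0.3],[1,0.5,0,0,0,0,-0.3],[1,0.5,0,0,0,0,-0.3],[1,0.5,0,0,0,0,-0.3],[1,0.5,0,0,0,0,-0.3],[1,0.5,0,0,0,0,-0.3],[1,0.5,0,0,0,0,-0.3],[1,0.5,0,0,0,0,-0.3]],
])

```text
clock: 3.1
position: [0.5826, -0.0662, 0.251]
tool_rot: [-3.141, 0.0, 1.481]
force: [-0.3, -0.7, 0.6]
grip_width: 0.03
finger_force: 0.0
```

```bash
python3 d.py 38 -75 150
```

```text
t 3.1 TCP con mm [ 38.2 -87.3 251. ] rpy [-180.     0.    84.8] F [-0.3 -0.7  0.6] w 0.03
turn units [-0.00666667  0.         -0.045     ]
shift units (final axes) [ 0.61 -0.01  5.05]
```

Call:
move_arm([
  [[0.6,0,0.5,0,0,0,-0.3],[0,0,0.7,0,0,0,-0.3],[0,0,0.7,0,0,0,-0.3],[0,0,0.7,0,0,0,-0.3],[0,0,0.7,0,0,0,-0.3],[0,0,0.6,0,0,0,-0.3],[0,0,0.5,0,0,0,-0.3],[0,0,0.4,0,0,0,-0.3],[0,0,0.2,0,0,0,-0.3],[0,0,0,0,0,0,-0.3]],
])

```text
clock: 4.1
position: [0.5834, -0.055, 0.1509]
tool_rot: [-3.141, 0.0, 1.481]
force: [0.3, -0.2, 0.6]
grip_width: 0.0299
finger_force: 0.0
```

```bash
python3 d.py 38 -205 150; python3 -c "
from h import *
save(grab_frame('scene'),'s1.png',(120,60,420,300),2.5)"
```

```text
t 4.1 TCP con mm [ 38.  -76.  150.9] rpy [-180.     0.    84.8] F [ 0.3 -0.2  0.6] w 0.0299
turn units [-0.005  0.    -0.045]
shift units (final axes) [-6.45 -0.    0.05]
```

View pics/s1.png

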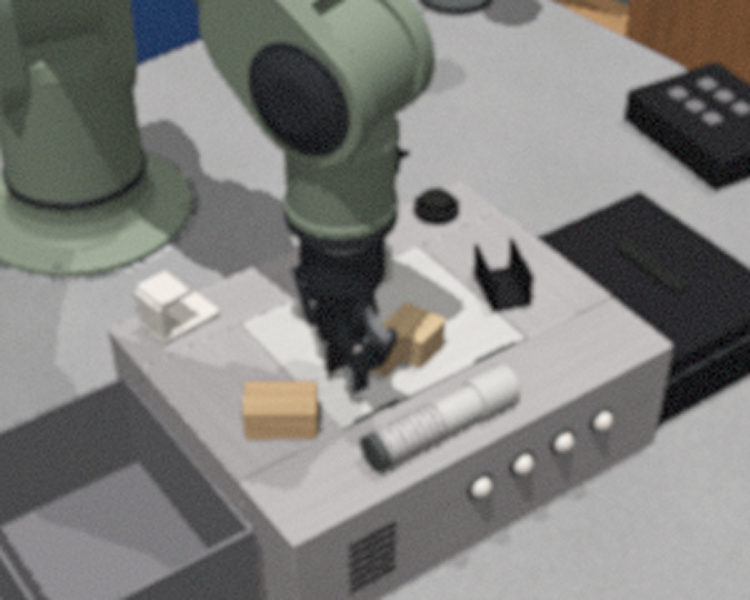

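The fingers are down between the batten (px 280,408) and the gusset (px 415,335), clear of the torch. I'm pushing the batten toward the bin.

Call:
move_arm([
  [[-0.4,0,0.1,0,0,0,-0.3],[-0.4,0,0.1,0,0,0,-0.3],[-0.5,0,0,0,0,0,-0.3],[-0.5,0,0,0,0,0,-0.3],[-0.5,0,0,0,0,0,-0.3],[-0.5,0,0,0,0,0,-0.3],[-0.5,0,0,0,0,0,-0.3],[-0.5,0,0,0,0,0,-0.3],[-0.5,0,0,0,0,0,-0.3],[-0.5,0,0,0,0,0,-0.3]],
])

```text
clock: 5.15
position: [0.5748, -0.1514, 0.1473]
tool_rot: [-3.142, -0.0, 1.481]
force: [0.2, -0.1, 0.1]
grip_width: 0.0302
finger_force: 0.4
```

Call:
move_arm([
  [[-0.4,0,0,0,0,0,-0.3],[-0.4,0,0,0,0,0,-0.3],[-0.4,0,0,0,0,0,-0.3],[-0.4,0,0,0,0,0,-0.3],[-0.4,0,0,0,0,0,-0.3],[-0.4,0,0,0,0,0,-0.3],[-0.2,0,0,0,0,0,-0.3],[0,0,0,0,0,0,-0.3],[0,0,0,0,0,0,-0.3],[0,0,0,0,0,0,-0.3]],
])

```text
clock: 6.15
position: [0.5703, -0.2019, 0.1473]
tool_rot: [3.142, -0.0, 1.481]
force: [-0.4, 0.7, -0.1]
grip_width: 0.0298
finger_force: 0.0
```

```bash
python3 d.py 30 75 250; python3 -c "
from h import *
a=grab_frame('scene');b=grab_frame('top')
save(a,'a.png',(60,100,360,360),1.3);save(b,'b.png',(160,120,480,320),1.2)
A=cv2.imread('pics/a.png');B=cv2.imread('pics/b.png');h=max(A.shape[0],B.shape[0])
p=lambda i:cv2.copyMakeBorder(i,0,h-i.shape[0],0,0,0)
cv2.imwrite('pics/s2.png',np.hstack([p(A),p(B)]))"
```

```text
t 6.15 TCP con mm [  37.5 -223.5  147.3] rpy [180.   -0.   84.9] F [-0.4  0.7 -0.1] w 0.0298
turn units [ 0.         -0.00166667 -0.04      ]
shift units (final axes) [14.93 -0.38 -5.13]
```

View pics/s2.png

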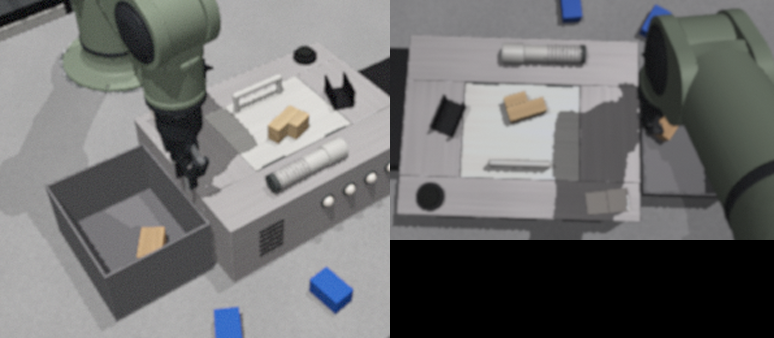

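The batten is in the bin (px 150,240 in the scene crop). The gusset is next.

Call:
move_arm([
  [[0,0,-1,0,0,0,-0.3],[0,0,-1,0,0,0,-0.3],[1,0,-1,0,0,0,-0.3],[1,0,-1,0,0,0,-0.3],[1,0,0,0,0,0,-0.3],[1,0,0,0,0,0,-0.3],[1,0,0,0,0,0,-0.3],[1,0,0,0,0,0,-0.3],[1,-0.2,0,0,0,0,-0.3],[1,-0.2,0,0,0,0,-0.3]],
])

```text
clock: 7.25
position: [0.5765, -0.0412, 0.2273]
tool_rot: [-3.142, -0.0, 1.481]
force: [1.2, -0.6, 1.1]
grip_width: 0.03
finger_force: 0.0
```

Call:
move_arm([
  [[1,0,0,0,0,0,-0.3],[1,0,0,0,0,0,-0.3],[1,0,0,0,0,0,-0.3],[1,0,0,0,0,0,-0.3],[1,0,0,0,0,0,-0.3],[1,0,0,0,0,0,-0.3],[0.4,0,0,0,0,0,-0.3],[0,0,0.8,0,0,0,-0.3],[0,0,1,0,0,0,-0.3],[0,0,1,0,0,0,-0.3]],
])

```text
clock: 8.25
position: [0.5882, 0.0846, 0.1707]
tool_rot: [3.141, 0.0, 1.48]
force: [0.6, -1.0, -0.1]
grip_width: 0.0299
finger_force: 0.0
```

```bash
python3 d.py 30 65 147; python3 - <<'E'
from h import *
f=grab_frame('scene');hsv=cv2.cvtColor(f['color'],cv2.COLOR_RGB2HSV)
m=((hsv[...,1]>75)&(hsv[...,2]>70)&(hsv[...,0]<25)).astype(np.uint8)
m[:130]=0;m[280:]=0
for k in cv2.findContours(m,cv2.RETR_EXTERNAL,cv2.CHAIN_APPROX_NONE)[0]:
    if cv2.contourArea(k)>60:
        c=k[:,0].mean(0); print('wood',c.round(),(con(ray(f,*c,.165))*1e3).round())
E
```

```text
t 8.25 TCP con mm [ 30.9  63.5 170.7] rpy [180.    0.   84.8] F [ 0.6 -1.  -0.1] w 0.0299
turn units [ 0.00333333  0.00333333 -0.04666667]
shift units (final axes) [ 0.07 -0.04  1.19]
wood [177. 277.] [ 114. -326.  165.]
wood [482. 265.] [462. 204. 165.]
wood [541. 245.] [500. 354. 165.]
wood [281. 196.] [ 40.  -6. 165.]
wood [528. 142.] [254. 663. 165.]
```

Call:
move_arm([
  [[0,0,0.6,0,0,0,-0.3],[0,0,0.6,0,0,0,-0.3],[-0.8,0,0,0,0,0,-0.3],[-0.8,0,0,0,0,0,-0.3],[-0.8,0,0,0,0,0,-0.3],[-0.8,0,0,0,0,0,-0.3],[-0.8,0,0,0,0,0,-0.3],[-0.8,0,0,0,0,0,-0.3],[-0.8,0,0,0,0,0,-0.3],[-0.8,0,0,0,0,0,-0.3]],
])

```text
clock: 9.3
position: [0.5765, -0.0437, 0.1474]
tool_rot: [3.141, -0.0, 1.481]
force: [0.6, 0.6, 0.5]
grip_width: 0.0301
finger_force: 0.6
```

```bash
python3 d.py 30 -224 147; python3 -c "
from h import *
a=grab_frame('scene');b=grab_frame('top')
save(a,'a.png',(60,100,360,360),1.3);save(b,'b.png',(160,120,480,320),1.2)
A=cv2.imread('pics/a.png');B=cv2.imread('pics/b.png');h=max(A.shape[0],B.shape[0])
p=lambda i:cv2.copyMakeBorder(i,0,h-i.shape[0],0,0,0)
cv2.imwrite('pics/s3.png',np.hstack([p(A),p(B)]))"
```

```text
t 9.3 TCP con mm [ 30.2 -65.3 147.4] rpy [180.   -0.   84.8] F [0.6 0.6 0.5] w 0.0301
turn units [ 0.00166667 -0.         -0.045     ]
shift units (final axes) [-7.93 -0.01  0.02]
```

View pics/s3.png

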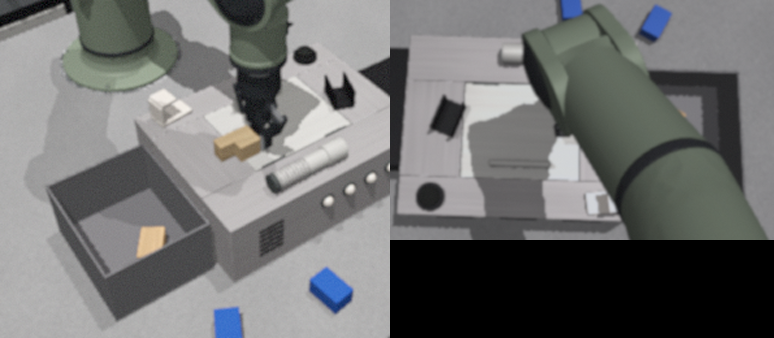

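The gusset (px 238,144) is sliding ahead of the fingers, so I'll carry on.

Call:
move_arm([
  [[-0.8,0,0,0,0,0,-0.3],[-0.8,0,0,0,0,0,-0.3],[-0.8,0,0,0,0,0,-0.3],[-0.8,0,0,0,0,0,-0.3],[-0.8,0,0,0,0,0,-0.3],[-0.8,0,0,0,0,0,-0.3],[-0.8,0,0,0,0,0,-0.3],[-0.8,0,0,0,0,0,-0.3],[-0.8,0,0,0,0,0,-0.3],[-0.8,0,0,0,0,0,-0.3]],
])

```text
clock: 10.4
position: [0.5619, -0.2032, 0.1472]
tool_rot: [-3.141, 0.0, 1.48]
force: [-0.2, -0.1, 0.2]
grip_width: 0.0298
finger_force: 0.0
```

```bash
python3 d.py 10 195 147; python3 -c "
from h import *
a=grab_frame('scene');b=grab_frame('top')
save(a,'a.png',(60,100,360,360),1.3);save(b,'b.png',(160,120,480,320),1.2)
A=cv2.imread('pics/a.png');B=cv2.imread('pics/b.png');h=max(A.shape[0],B.shape[0])
p=lambda i:cv2.copyMakeBorder(i,0,h-i.shape[0],0,0,0)
cv2.imwrite('pics/s4.png',np.hstack([p(A),p(B)]))"
```

```text
t 10.4 TCP con mm [  29.3 -225.5  147.2] rpy [-180.     0.    84.8] F [-0.2 -0.1  0.2] w 0.0298
turn units [-0.00166667  0.00166667 -0.04666667]
shift units (final axes) [ 2.102e+01 -9.700e-01  1.000e-02]
```

View pics/s4.png

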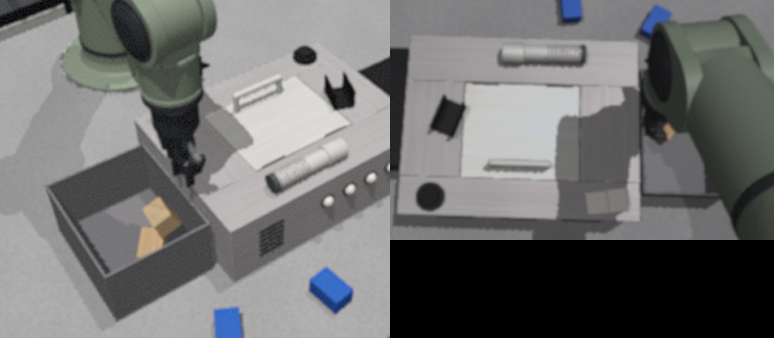

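Both wooden pieces are in the bin (px 150,240 and 160,215). Next is the channel.

Call:
move_arm([
  [[0,0,-1,0,0,0,-0.3],[0,0,-1,0,0,0,-0.3],[1,0,-1,0,0,0,-0.3],[1,0,-1,0,0,0,-0.3],[1,0,0,0,0,0,-0.3],[1,-0.2,0,0,0,0,-0.3],[1,-0.2,0,0,0,0,-0.3],[1,-0.2,0,0,0,0,-0.3],[1,-0.2,0,0,0,0,-0.3],[1,-0.2,0,0,0,0,-0.3]],
])

```text
clock: 11.5
position: [0.5565, -0.0394, 0.2273]
tool_rot: [-3.142, -0.0, 1.481]
force: [-0.1, 0.5, 0.6]
grip_width: 0.03
finger_force: 0.0
```

Call:
move_arm([
  [[1,0,0,0,0,0,-0.3],[1,0,0,0,0,0,-0.3],[1,0,0,0,0,0,-0.3],[1,0,0,0,0,0,-0.3],[1,0,0,0,0,0,-0.3],[1,0,0,0,0,0,-0.3],[1,0,0,0,0,0,-0.3],[1,0,0,0,0,0,-0.3],[1,0,0,0,0,0,-0.3],[1,0,0,0,0,0,-0.3]],
])

```text
clock: 12.5
position: [0.5747, 0.1598, 0.2273]
tool_rot: [-3.142, -0.0, 1.481]
force: [-0.2, -1.0, 0.2]
grip_width: 0.0299
finger_force: 0.0
```

Call:
move_arm([
  [[1,0,0,0,0,0,-0.3],[1,0,0,0,0,0,-0.3],[1,0,0,0,0,0,-0.3],[0,0,0,0,0,0,-0.3],[0,0,0.5,0,0,0,-0.3],[0,0,0.8,0,0,0,-0.3],[0,0,0.8,0,0,0,-0.3],[0,0,0.8,0,0,0,-0.3],[0,0,0.5,0,0,0,-0.3],[0,0,0.2,0,0,0,-0.3]],
])

```text
clock: 13.5
position: [0.5798, 0.2178, 0.154]
tool_rot: [-3.14, 0.001, 1.48]
force: [0.1, -0.4, 0.1]
grip_width: 0.0296
finger_force: 0.0
```

```bash
python3 d.py 8 -224 147; python3 -c "
from h import *
a=grab_frame('scene');b=grab_frame('top')
save(a,'a.png',(180,80,430,280),1.6);save(b,'b.png',(160,120,400,320),1.6)
A=cv2.imread('pics/a.png');B=cv2.imread('pics/b.png');h=max(A.shape[0],B.shape[0])
p=lambda i:cv2.copyMakeBorder(i,0,h-i.shape[0],0,0,0)
cv2.imwrite('pics/s5.png',np.hstack([p(A),p(B)]))"
```

```text
t 13.5 TCP con mm [ 11.1 195.5 154. ] rpy [-179.9    0.    84.8] F [ 0.1 -0.4  0.1] w 0.0296
turn units [-0.01166667  0.00666667 -0.04833333]
shift units (final axes) [-20.98  -0.16   0.35]
```

View pics/s5.png

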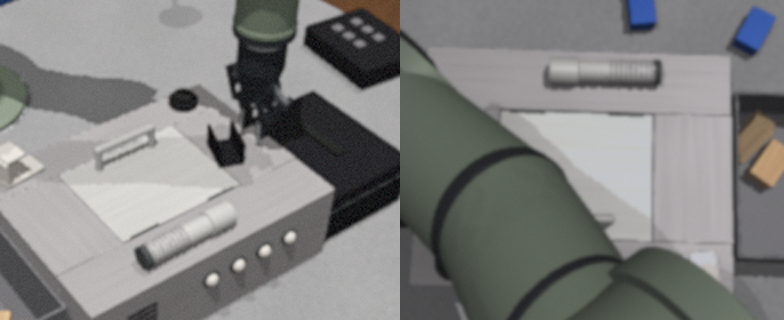

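The channel (px 225,148) stands on the bin side of the fingers (px 250,130), and both wooden pieces show in the bin. I'm starting the push.

Call:
move_arm([
  [[0,0,0.3,0,0,0,-0.3],[-0.5,0,0,0,0,0,-0.3],[-0.5,0,0,0,0,0,-0.3],[-0.5,0,0,0,0,0,-0.3],[-0.5,0,0,0,0,0,-0.3],[-0.6,0,0,0,0,0,-0.3],[-0.6,0,0,0,0,0,-0.3],[-0.6,0,0,0,0,0,-0.3],[-0.6,0,0,0,0,0,-0.3],[-0.6,0,0,0,0,0,-0.3]],
])

```text
clock: 14.6
position: [0.5711, 0.1178, 0.1493]
tool_rot: [3.142, -0.0, 1.48]
force: [-0.4, 1.2, -0.5]
grip_width: 0.0301
finger_force: 0.4
```

```bash
python3 d.py 10 -224 147; python3 -c "
from h import *
a=grab_frame('scene');b=grab_frame('top')
save(a,'a.png',(180,80,430,280),1.6);save(b,'b.png',(160,120,400,320),1.6)
A=cv2.imread('pics/a.png');B=cv2.imread('pics/b.png');h=max(A.shape[0],B.shape[0])
p=lambda i:cv2.copyMakeBorder(i,0,h-i.shape[0],0,0,0)
cv2.imwrite('pics/s6.png',np.hstack([p(A),p(B)]))"
```

```text
t 14.6 TCP con mm [ 11.   95.1 149.3] rpy [180.   -0.   84.8] F [-0.4  1.2 -0.5] w 0.0301
turn units [ 0.    -0.    -0.045]
shift units (final axes) [-15.95  -0.05   0.12]
```

View pics/s6.png

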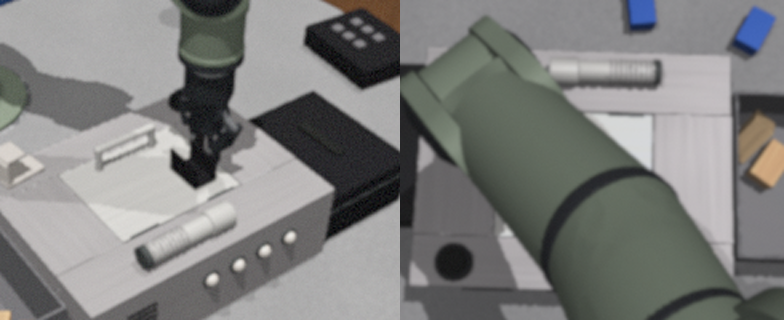

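The channel (px 195,168) is being pushed squarely, well clear of the handle.

Call:
move_arm([
  [[-0.8,0,0,0,0,0,-0.3],[-0.8,0,0,0,0,0,-0.3],[-0.8,0,0,0,0,0,-0.3],[-0.8,0,0,0,0,0,-0.3],[-0.8,0,0,0,0,0,-0.3],[-0.8,0,0,0,0,0,-0.3],[-0.8,0,0,0,0,0,-0.3],[-0.8,0,0,0,0,0,-0.3],[-0.8,0,0,0,0,0,-0.3],[-0.8,0,0,0,0,0,-0.3]],
])

```text
clock: 15.7
position: [0.5566, -0.0418, 0.1493]
tool_rot: [3.142, -0.0, 1.481]
force: [0.4, 0.5, 0.3]
grip_width: 0.0301
finger_force: 0.2
```

Call:
move_arm([
  [[-0.8,0,0,0,0,0,-0.3],[-0.8,0,0,0,0,0,-0.3],[-0.8,0,0,0,0,0,-0.3],[-0.8,0,0,0,0,0,-0.3],[-0.8,0,0,0,0,0,-0.3],[-0.8,0,0,0,0,0,-0.3],[-0.8,0,0,0,0,0,-0.3],[-0.8,0,0,0,0,0,-0.3],[-0.8,0,0,0,0,0,-0.3],[-0.9,0,0,0,0,0,-0.3]],
])

```text
clock: 16.7
position: [0.542, -0.203, 0.1493]
tool_rot: [-3.142, -0.0, 1.481]
force: [0.2, -0.6, -0.5]
grip_width: 0.0302
finger_force: 0.0
```

Call:
move_arm([
  [[0,0,0,0,0,0,-0.3],[0,0,0,0,0,0,-0.3],[0,0,0,0,0,0,-0.3],[0,0,-0.5,0,0,0,-0.1],[0,0,-1,0,0,0,-0.1],[0,0,-1,0,0,0,-0.1],[0,0,-1,0,0,0,-0.1],[0.8,0,-1,0,0,0,-0.1],[1,0,0,0,0,0,-0.1],[1,0,0,0,0,0,-0.1]],
])

```text
clock: 17.7
position: [0.5475, -0.1451, 0.2408]
tool_rot: [3.14, 0.0, 1.481]
force: [-0.6, 0.4, -0.5]
grip_width: 0.0384
finger_force: 0.0
```

```bash
python3 d.py -75 3 240; python3 -c "
from h import *
a=grab_frame('scene');b=grab_frame('top')
save(a,'a.png',(60,100,360,360),1.3);save(b,'b.png',(160,120,480,320),1.2)
A=cv2.imread('pics/a.png');B=cv2.imread('pics/b.png');h=max(A.shape[0],B.shape[0])
p=lambda i:cv2.copyMakeBorder(i,0,h-i.shape[0],0,0,0)
cv2.imwrite('pics/s7.png',np.hstack([p(A),p(B)]))
# handle bar ends on the axis in the saved scene view vs prediction
import pickle
f=pickle.load(open('scene.pkl','rb'))
for y in(-50,0,50): print('pred bar px(x1.4)',(proj(f,RC@np.array([-.075,y/1e3,.178])+C)*1.4).round(1))
f=pickle.load(open('top.pkl','rb'))
for y in(-50,0,50): print('pred top px(x1.4)',(proj(f,RC@np.array([-.075,y/1e3,.178])+C)*1.4).round(1))
"
```

```text
t 17.7 TCP con mm [  10.  -168.8  240.8] rpy [179.9   0.   84.9] F [-0.6  0.4 -0.5] w 0.0384
turn units [ 0.01666667  0.00333333 -0.04      ]
shift units (final axes) [ 8.59 -4.25  0.04]
pred bar px(x1.4) [334.6 243.2]
pred bar px(x1.4) [358.1 232.7]
pred bar px(x1.4) [380.9 222.5]
pred top px(x1.4) [410.4 358.2]
pred top px(x1.4) [377.5 357.8]
pred top px(x1.4) [344.5 357.4]
```

View pics/s7.png

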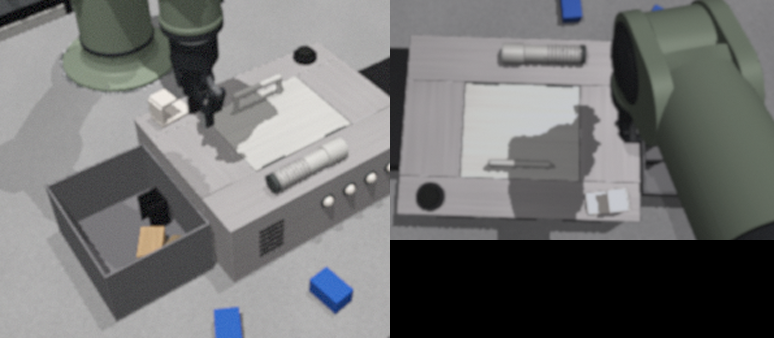

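All three offcuts are in the bin (channel at px 153,205, batten at 150,240, the gusset partly hidden at 172,240). The torch, clip and button haven't moved. Next is the flap handle, whose bar is predicted within about 3 px of where it appears.

Call:
move_arm([
  [[0.87,-0.43,0,0,0,0,-0.1],[0.87,-0.43,0,0,0,0,-0.1],[0.87,-0.43,0,0,0,0,-0.1],[0.87,-0.43,0,0,0,0,-0.1],[0.87,-0.43,0,0,0,0,-0.1],[0.87,-0.43,0,0,0,0,-0.1],[0.87,-0.43,0,0,0,0,-0.1],[0.87,-0.43,0,0,0,0,-0.1],[0.87,-0.43,0,0,0,0,-0.1],[0.87,-0.38,0,0,0,0,-0.1]],
])

```text
clock: 18.8
position: [0.4775, 0.0358, 0.2397]
tool_rot: [3.141, 0.0, 1.481]
force: [0.4, -0.4, -0.1]
grip_width: 0.0385
finger_force: 0.0
```

Call:
move_arm([
  [[0,0,0,0,0,0,-0.1],[0,0,0.5,0,0,0,-0.1],[0,0,0.5,0,0,0,-0.1],[0,0,0.5,0,0,0,-0.1],[0,0,0.5,0,0,0,-0.1],[0,0,0.5,0,0,0,-0.1],[0,0,0.5,0,0,0,-0.1],[0,0,0.5,0,0,0,-0.1],[0,0,0.5,0,0,0,-0.1],[0,0,0,0,0,0,-0.1]],
])

```text
clock: 19.8
position: [0.4776, 0.0348, 0.158]
tool_rot: [-3.14, 0.0, 1.481]
force: [-0.4, -0.3, -0.4]
grip_width: 0.0383
finger_force: 0.0
```

```bash
python3 d.py -75 5 159
```

```text
t 19.8 TCP con mm [-75.1   4.4 158. ] rpy [-179.9    0.    84.8] F [-0.4 -0.3 -0.4] w 0.0383
turn units [-0.01666667  0.00166667 -0.04333333]
shift units (final axes) [ 0.03  0.   -0.05]
```

Call:
move_arm([
  [[0,0,0,0,0,0,-0.6],[0,0,0,0,0,0,-0.7],[0,0,0,0,0,0,-0.8],[0,0,0,0,0,0,-1],[0,0,0,0,0,0,-1],[0,0,0,0,0,0,-1],[0,0,0,0,0,0,-1],[0,0,0,0,0,0,-1],[0,0,0,0,0,0,-1],[0,0,0,0,0,0,-1]],
], grip_force=25)

```text
clock: 20.8
position: [0.4793, 0.0349, 0.1599]
tool_rot: [3.139, -0.001, 1.48]
force: [7.5, 0.0, -4.8]
grip_width: 0.0111
finger_force: 25.1
```

```bash
python3 d.py; python3 - <<'E'
# bar centre on the arc about the hinge (console mm), tool held pointing down: shifts per 9 deg step, units of 20 mm
import numpy as np
t=np.radians(np.arange(0,94,4.5)); x=-155*np.cos(t)+40*np.sin(t); z=155*np.sin(t)+40*np.cos(t)
for a,b,c,d,e in zip(np.degrees(t[1:]),np.diff(x)/20,-np.diff(z)/20,x[1:],z[1:]): print(a,round(b,2),round(c,2),round(d+80),round(e+138))
E
```

```text
t 20.8 TCP con mm [-73.3   4.6 159.9] rpy [179.9  -0.   84.8] F [ 7.5  0.  -4.8] w 0.0111
turn units [ 0.02333333 -0.00666667 -0.04833333]
4.5 0.18 -0.6 -71 190
9.0 0.23 -0.59 -67 202
13.5 0.27 -0.57 -61 213
18.0 0.32 -0.54 -55 224
22.5 0.36 -0.52 -48 234
27.0 0.4 -0.49 -40 244
31.5 0.43 -0.45 -31 253
36.0 0.47 -0.42 -22 261
40.5 0.5 -0.38 -12 269
45.0 0.53 -0.34 -1 276
49.5 0.55 -0.3 10 282
54.0 0.58 -0.25 21 287
58.5 0.59 -0.21 33 291
63.0 0.61 -0.16 45 294
67.5 0.62 -0.11 58 297
72.0 0.63 -0.06 70 298
76.5 0.63 -0.01 83 298
81.0 0.63 0.04 95 297
85.5 0.62 0.08 108 296
90.0 0.61 0.13 120 293
```

Call:
move_arm([
  [[0,0.14,-0.25,0,0,0,-1],[0,0.12,-0.3,0,0,0,-1],[0,0.12,-0.3,0,0,0,-1],[0,0.12,-0.29,0,0,0,-1],[0,0.13,-0.29,0,0,0,-1],[0,0.14,-0.28,0,0,0,-1],[0,0.16,-0.27,0,0,0,-1],[0,0.16,-0.27,0,0,0,-1],[0,0.18,-0.26,0,0,0,-1],[0,0.18,-0.26,0,0,0,-1]],
])

```text
clock: 21.8
position: [0.5041, 0.0323, 0.2147]
tool_rot: [-3.135, 0.002, 1.481]
force: [-22.6, 2.5, 8.0]
grip_width: 0.0107
finger_force: 26.0
```

```bash
cat > arc.py <<'E'
from h import *
o=observe(); p=con(o['position'])*1e3; g=p+RC.T@rot(o['tool_rot'])@np.array([0,0,-19.])*1
g=g-[80,0,138]; th=np.degrees(np.arctan2(g[2],-g[0])-np.arctan2(40,155))
print('t',o['clock'],'bar rel hinge',g.round(1),'r',np.hypot(g[0],g[2]).round(1),'(160.1) theta',th.round(1),'F',np.round(o['force'],1),'w',round(o['grip_width'],4),'rpy',np.degrees(o['tool_rot']).round(1))
E
python3 arc.py
```

```text
t 21.8 bar rel hinge [-128.4    4.2   95.7] r 160.1 (160.1) theta 22.2 F [-22.6   2.5   8. ] w 0.0107 rpy [-1.796e+02  1.000e-01  8.490e+01]
```

Call:
move_arm([
  [[0,0.11,-0.33,0,0,0,-1],[0,0.2,-0.25,0,0,0,-1],[0,0.21,-0.23,0,0,0,-1],[0,0.22,-0.22,0,0,0,-1],[0,0.23,-0.21,0,0,0,-1],[0,0.24,-0.21,0,0,0,-1],[0,0.25,-0.19,0,0,0,-1],[0,0.25,-0.19,0,0,0,-1],[0,0.26,-0.17,0,0,0,-1],[0,0.27,-0.17,0,0,0,-1]],
])

```text
clock: 22.8
position: [0.5505, 0.0277, 0.2593]
tool_rot: [-3.139, 0.002, 1.48]
force: [-20.8, -4.3, 21.5]
grip_width: 0.0113
finger_force: 27.6
```

```bash
python3 arc.py
```

```text
t 22.8 bar rel hinge [-81.8   3.6 140.3] r 162.4 (160.1) theta 45.3 F [-20.8  -4.3  21.5] w 0.0113 rpy [-1.799e+02  1.000e-01  8.480e+01]
```

Call:
move_arm([
  [[0,0.22,-0.27,0,0,0,-1],[0,0.27,-0.19,0,0,0,-1],[0,0.28,-0.14,0,0,0,-1],[0,0.29,-0.13,0,0,0,-1],[0,0.3,-0.11,0,0,0,-1],[0,0.3,-0.1,0,0,0,-1],[0,0.3,-0.08,0,0,0,-1],[0,0.31,-0.08,0,0,0,-1],[0,0.31,-0.06,0,0,0,-1],[0,0.31,-0.05,0,0,0,-1]],
])

```text
clock: 23.8
position: [0.6095, 0.0219, 0.2833]
tool_rot: [3.142, 0.002, 1.48]
force: [-7.5, -8.7, 5.1]
grip_width: 0.0111
finger_force: 26.7
```

```bash
python3 arc.py
```

```text
t 23.8 bar rel hinge [-22.5   2.8 164.3] r 165.8 (160.1) theta 67.7 F [-7.5 -8.7  5.1] w 0.0111 rpy [1.80e+02 1.00e-01 8.48e+01]
```

Call:
move_arm([
  [[-0.02,0.32,-0.05,0,0,0,-1],[-0.02,0.32,-0.03,0,0,0,-1],[-0.02,0.32,-0.02,0,0,0,-1],[-0.02,0.32,-0.01,0,0,0,-1],[-0.02,0.32,0,0,0,0,-1],[-0.02,0.32,0.02,0,0,0,-1],[-0.02,0.32,0.03,0,0,0,-1],[-0.02,0.32,0.05,0,0,0,-1],[0,0.32,0.06,0,0,0,-1],[0,0.32,0.07,0,0,0,-1]],
])

```text
clock: 24.8
position: [0.6735, 0.0151, 0.2808]
tool_rot: [3.14, -0.002, 1.481]
force: [-3.1, 3.6, 5.9]
grip_width: 0.0108
finger_force: 26.4
```

Call:
move_arm([
  [[0,0,0,0,0,0,-1],[0,0,0,0,0,0,-1],[0,0,0,0,0,0,-1],[0,0,0,0,0,0,-1],[0,0,0,0,0,0,-1],[0,0,0,0,0,0,-1],[0,0,0,0,0,0,-1],[0,0,0,0,0,0,-1],[0,0,0,0,0,0,-1],[0,0,0,0,0,0,-1]],
])

```text
clock: 25.8
position: [0.6736, 0.0151, 0.2807]
tool_rot: [3.139, -0.002, 1.481]
force: [4.5, 5.2, 0.9]
grip_width: 0.0105
finger_force: 26.1
```

```bash
python3 arc.py; python3 -c "
from h import *
a=grab_frame('scene');save(a,'s8.png',(120,40,420,280),2.5)"
```

```text
t 25.8 bar rel hinge [ 41.9   1.5 161.7] r 167.0 (160.1) theta 90.1 F [4.5 5.2 0.9] w 0.0105 rpy [ 1.799e+02 -1.000e-01  8.490e+01]
```

View pics/s8.png

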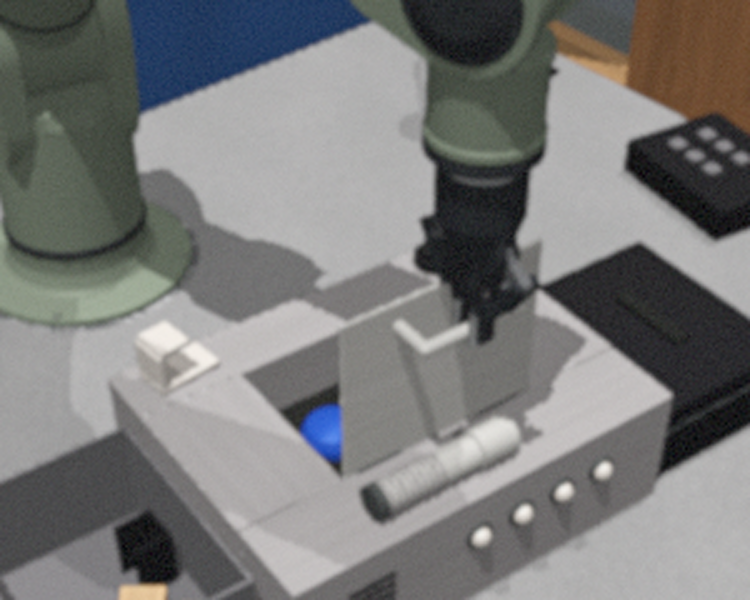

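The flap is upright, with its plane at px 340-540, 240-470 and a blue lens visible at (325,432). I'll open just enough to clear the bar, then go straight up.

Call:
move_arm([
  [[0,0,0,0,0,0,-0.65],[0,0,0,0,0,0,-0.55],[0,0,0,0,0,0,-0.45],[0,0,0,0,0,0,-0.45],[0,0,0,0,0,0,-0.45],[0,0,0,0,0,0,-0.45],[0,0,-0.2,0,0,0,-0.45],[0,0,-0.3,0,0,0,-0.45],[0,0,-0.5,0,0,0,-0.45],[0,0,-0.5,0,0,0,-0.45]],
])

```text
clock: 26.85
position: [0.6728, 0.0141, 0.3111]
tool_rot: [3.141, -0.0, 1.481]
force: [-0.5, 0.2, -0.3]
grip_width: 0.0234
finger_force: 0.0
```

Call:
move_arm([
  [[0,0,-0.6,0,0,0,-0.45],[0,0,-0.6,0,0,0,-0.45],[0,0,-0.6,0,0,0,-0.45],[0,0,-0.6,0,0,0,-0.45],[0,0,-0.6,0,0,0,-0.45],[0,0,-0.6,0,0,0,-0.45],[0,0,-0.6,0,0,0,-0.45],[0,0,-0.6,0,0,0,-0.45],[0,0,0,0,0,0,-0.45],[0,0,0,0,0,0,-0.45]],
])

```text
clock: 27.85
position: [0.6727, 0.0141, 0.4058]
tool_rot: [-3.141, 0.0, 1.481]
force: [-0.6, -0.2, -0.4]
grip_width: 0.0236
finger_force: 0.0
```

```bash
python3 arc.py; python3 - <<'E'
from h import *
a=grab_frame('scene');save(a,'s9.png',(120,40,420,280),2.5)
# predicted crop px of flap free-edge and hinge corners for several angles
for d in (80,85,90,95):
    t=np.radians(d); out=[]
    for y in(-108,108):
        p=np.array([80-180*np.cos(t),y+3,138+180*np.sin(t)])/1e3
        out.append(((proj(a,RC@p+C)-[120,40])*2.5).round())
    print(d,*out)
E
```

```text
t 27.85 bar rel hinge [ 41.1   0.4 286.8] r 289.7 (160.1) theta 83.7 F [-0.6 -0.2 -0.4] w 0.0236 rpy [-180.     0.    84.8]
80 [318. 307.] [515. 221.]
85 [329. 315.] [527. 227.]
90 [340. 324.] [538. 235.]
95 [351. 334.] [550. 244.]
```

View pics/s9.png

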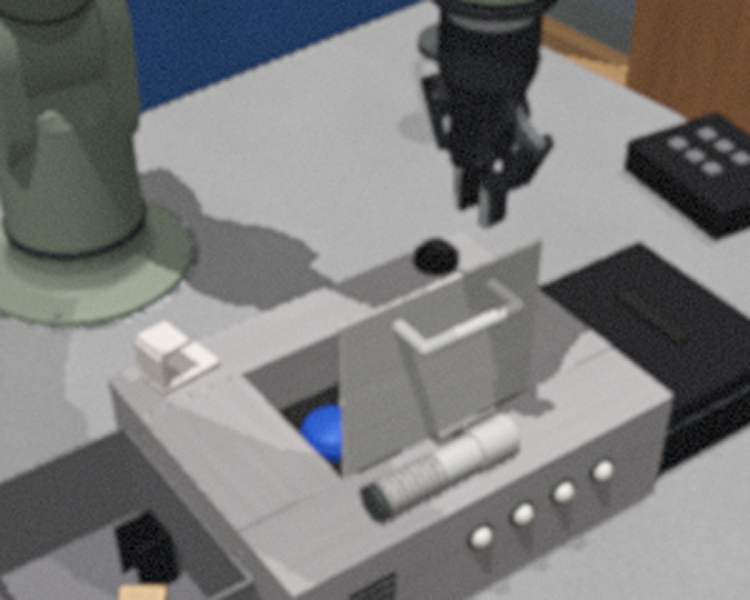

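The flap stands by itself. Its free-edge corners, at about (340,328) and (541,240), match the 90° prediction of (340,324) and (538,235). The gripper is clear above it, and the torch, clip and button are undisturbed. Handing in.

```bash
python3 -c "
from h import *
print(job_done())"
```

```text
the job is handed in; nothing more can be done
None
```

I handed the job in at about 28 s: all three offcuts are in the bin, and the flap, raised only after that, stands upright by itself at about 90°. In the pictures the torch, clip and button were left as they were.

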